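# Set the cooker's inner zone to its simmer stop

### The arm

A 6-joint arm with a two-finger parallel gripper is mounted at the origin on the work surface. World frame = base frame: x ahead of the robot, y to its left, z up, the work surface at z = 0. Lengths are in mm, angles in rad, forces in N, time in s.
With the tool pointing down it reaches from about 275 to 725 mm from the base axis. Payload 5.6 kg.
Tool frame: the origin (TCP) lies at the centre of the arm's flange, where the gripper is bolted on; the fingertips stand 173 mm ahead of it and the grasp point (between the pads) lies ahead of it (robot.grip_depth is the z of the grasp point in the tool frame, in mm); z points along the fingers, y is the line along which they close (so a half turn about z gives the same grasp; the last joint's range is limited). The gripper opens to 85 mm and grips with 20 to 120 N. Pads are 22 mm wide; open, the fingers measure 114 mm over their backs; the gripper's body (76 mm by 85 mm) begins 54 mm behind the grasp point. The pads swing forward as they close: fully open they stand 13 mm farther back than shut.
Start: joints at [1.441, 0.255, 0.108, 0, -1.424, -0.285], TCP at [221.627, 503.364, 404.683] pointing down, gripper open.
Joint ranges: [-2.95, 2.95], [-1.21, 1.97], [-1.09, 1.5], [-2.87, 1.71], [-2.94, -0.07], [-3.05, 3.05]. Speed limits (rad/s): [2.57, 2.57, 3.14, 3.14, 3.14, 3.14].

### API

Orientations are given as a rotation vector (axis times angle).
In Python, from rig import robot, optics gives the robot as it stands.
- The arm moves only by the shell command python3 -m creep 'ROWS' [FORCE]. ROWS is JSON, one flat list of numbers, 7 for each row, row after row: the closure, from 0 (fully open) to 1 (shut), then the shift along the tool's x, y, z in mm, then the turn, a rotation vector about the tool's x, y, z in rad. A call has 1 to 20 rows; each row shifts and turns the commanded pose from where the row before left it, along the tool's axes as they then stand; what a row does not reach is not made up. A row lasts 1/10 s, in which the tool goes at most 50 mm and 8.59 degrees, less where a joint would pass 70% of its speed; a pose out of reach is approached as far as the arm can. A call is refused whole if a number of a shift passes 50 or a number of a turn 0.15, either way. A call with a gripper value outside its range is refused whole. The fingers move at their own pace and stop on an object; FORCE is the grip in N (left out, the last holds). Time passes only in rows, so rows that do not move let the fingers close. It gives the time, the measured TCP pose, the force, the opening and the grip force at its end, in the units of the state.
- robot.observe(): the state, without advancing time (a new reading comes with each control period).
- optics.snapshot(name): name is "scene" or "top"; returns a dict with "frame" (420x560x3 uint8, blue, green, red), "fovy" (degrees; the focal length in pixels is half the picture's height over the tangent of half this angle, whatever the lens; pixels are square), "cx", "cy" (the principal point, pixels), "distortion" ([k1, k2, p1, p2, k3] as OpenCV has them; the pictures are not rectified), "cam_to_world" (4x4, takes a point from camera to world coordinates). Camera axes: x right, y down, z forward; pixel columns grow to the right and rows downward; lengths in mm; the calibration is good to about 2 mm. A picture is of the moment at which its call begins. There is no depth.
- robot.finish_job(): hands the job in; it is judged then, once.
The state is a dict: "time": time; "q": joint angles; "joint_velocities": joint speeds; "joint_torque": joint torques, N m; "tool_pos": TCP position; "eef_rot": TCP orientation; "contact_force": force on the tool from outside, world axes, zero at the start; "ft_torque": the same for the moment, N m; "grip_width": finger opening in mm; "grasp_force": force on a finger pad.
Only numpy, scipy, OpenCV 4.12 (cv2) and the standard library are available. Lean on these libraries where they do the work, as an engineer would, in place of code of your own. Each camera call takes 0.05 s, during which the arm holds its last target. There are 200 camera calls.

### The job

Switch the table-top cooker's inner zone on to simmer: push the small inner knob down lightly, turn it clockwise out of off (it is locked unless pushed in, so do not force it), and feel for the adjustable simmer stop, where it springs all the way back up and locks; then let go of it. Do not turn or lean on the wide outer knob beneath it, which pressing the inner knob too hard would drag along, and leave the pan, bowl, jar and spatula where they are.

Things in the scene. Friction and masses are not known exactly. Their poses are not given: they have to be found in the camera images.
- cooker: Table-top cooker, 360 x 300 mm, 60 mm high, fixed on the counter; origin under its centre, x axis from the control strip to the hotplate. The aluminium strip carries the two concentric knobs, and is flat for 18 mm or more beyond the outer knob. The pan behind keeps 80 mm or more from the knobs' axis.
- knob_axis (a point): Point on the knobs' common vertical axis, on the control strip, 60 mm above the counter; axes as the cooker's (x to the hotplate, z up). Heights above it, mm: outer knob 1 to 15; inner knob's round plate (diameter 40) 23 to 28; inner knob's grip bar (36 long, 14 thick) 27 to 52.
- inner_top (a point): Middle of the top of the inner knob's grip bar, on the axis; x along the bar, with the pointer end (white line) at -x. It turns, sinks and rises with the knob.
- inner (a joint): Turn of the inner knob, rad, growing clockwise seen from above. 0 = off: bar along the cooker's x axis, pointer to -x, at a long tick. Locked at off until pushed down (do not force it: over 0.5 N m would break the lock); then it turns easily (under 0.1 N m) up to 1.75. The simmer stop, a gap it springs up into within about 0.12 rad, lies between 0.82 and 1.42 (short ticks), unseen.
- push (a joint): How far the inner knob is down, m. 0 = fully up, locked at off or simmer. Spring: about 3 N up at 0, plus 0.8 N per mm. Free to turn from 4.5 mm down (6.5 N); at 8 mm (9.5 N) its plate meets the outer knob and drags it. Outside the two gaps a shelf holds it 4 mm down when let go and stops it firmly from being lifted; in the gap it rises freely.
- outer (a joint): Turn of the outer knob (low black fluted ring, diameter 64 mm, 14 mm high, with one lug), rad, growing clockwise seen from above. It turns easily (0.035 N m) and starts anywhere. To be left as it is.
- outer_lug (a point): Tip of the lug on the outer knob's side, 35 mm from the axis, 8 mm above the strip.
- saucepan: Steel saucepan standing on the hotplate, diameter 148 mm, 75 mm high, black stick handle along its x axis to 200 mm; origin under its centre. Leave alone.
- bowl: Blue ceramic bowl, diameter 124 mm, 60 mm high, on the counter beside the cooker; origin under its centre. Leave alone.
- jar: Amber glass jar with steel lid, diameter 68 mm, 100 mm high, on the counter on the other side; origin under its centre. Leave alone.
- spatula: Wooden spatula lying on the counter, along its x axis. Leave alone.

How it is judged:
By the outcome, as a careful person would: the job done as asked, in the order asked, and still so for the second after the job is handed in, with the robot touching nothing.
It also fails if it takes over 67 s, if anything falls off the work surface, if the arm or the gripper's body presses on something with over 40 N, if the wrist force passes 120 N, or if a joint passes its speed limit or range.

## Working session

There is one attempt and no reset: what is moved stays moved. The work goes in short steps, Python scripts to look and compute and a shell command to move; the robot and the scene stay as the last step left them, time stands still between calls to the robot, and variables do not carry over. Pictures are saved under pics/ and viewed, at most 10 in all, crops included, and the job is handed in when it is done.

```bash
mkdir -p pics; ls; python3 - <<'E'
from rig import robot, optics
import cv2,pickle
s=robot.observe();print(s, robot.grip_depth)
for n in("scene","top"):
    d=optics.snapshot(n);pickle.dump(d,open(n+'.pkl','wb'));cv2.imwrite(f'pics/{n}0.png',d['frame']);print(n,d['fovy'],d['cx'],d['cy'],d['distortion'],d['cam_to_world'])
E
```

```text
pics
{'time': 0.0, 'q': array([ 1.44060952e+00,  2.55764606e-01,  1.06982810e-01, -5.04407588e-04,
       -1.42388934e+00, -2.84594417e-01]), 'joint_velocities': array([-0.00112295,  0.00022937,  0.00056338,  0.0009301 , -0.00073107,
        0.0022292 ]), 'joint_torque': array([-2.20932725e-05, -3.86625373e+01,  2.37937725e+01,  5.36467239e+00,
       -6.11832307e-03, -5.07368270e-06]), 'tool_pos': array([221.51041652, 503.23843416, 403.77305325]), 'eef_rot': array([ 3.07238226e+00, -6.46597650e-01, -5.53871863e-04]), 'contact_force': array([ 0.10261388, -0.77914086,  0.69024984]), 'ft_torque': array([ 0.0337647 ,  0.00176747, -0.00265345]), 'grasp_force': 0.0, 'grip_width': 85.24825470871663} 154.70000000000002
scene 54.087568814863594 271.5629932528347 215.40907139505785 [-0.0945896  0.         0.         0.         0.       ] [[-6.06769239e-01  6.69748114e-01 -4.28098768e-01  9.84641803e+02]
 [ 7.94877616e-01  5.10697962e-01 -3.27654036e-01  3.97525246e+02]
 [-8.16504734e-04 -5.39096518e-01 -8.42243598e-01  8.42537977e+02]
 [ 0.00000000e+00  0.00000000e+00  0.00000000e+00  1.00000000e+00]]
top 55.37306574295592 277.589056573892 209.12628845355886 [-0.02415755  0.          0.          0.          0.        ] [[-2.72390594e-02 -9.84068073e-01  1.75693086e-01  4.36312214e+02]
 [-9.99628580e-01  2.66641355e-02 -5.63265082e-03  1.25668500e+02]
 [ 8.58207594e-04 -1.75781258e-01 -9.84428876e-01  9.39846890e+02]
 [ 0.00000000e+00  0.00000000e+00  0.00000000e+00  1.00000000e+00]]
```

View pics/scene0.png

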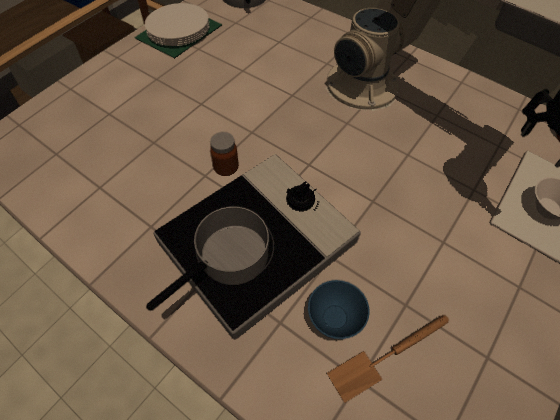

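View pics/top0.png

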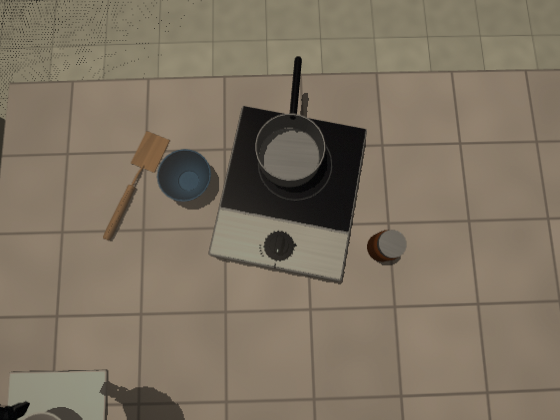

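The cooker is near the centre. The knobs are at about (279,246) in the top view and (302,195) in the scene view, with the pan behind, the bowl to the left and the jar to the right. I'll measure the strip and zoom in on the knobs.

```bash
cat > h.py <<'E'
import numpy as np,cv2
def K(d):
    f=d['frame'].shape[0]/2/np.tan(np.radians(d['fovy']/2))
    return np.array([[f,0,d['cx']],[0,f,d['cy']],[0,0,1.]])
def ray(d,uv):
    p=cv2.undistortPoints(np.array(uv,float).reshape(-1,1,2),K(d),np.array(d['distortion'],float)).reshape(-1,2)
    T=d['cam_to_world'];v=np.c_[p,np.ones(len(p))]@T[:3,:3].T
    return T[:3,3],v
def plane(d,uv,z):
    o,v=ray(d,uv);return (o+v*((z-o[2])/v[:,2])[:,None])[:,:2]
def proj(d,P):
    T=np.linalg.inv(d['cam_to_world']);r=cv2.Rodrigues(T[:3,:3])[0]
    return cv2.projectPoints(np.array(P,float).reshape(-1,1,3),r,T[:3,3],K(d),np.array(d['distortion'],float))[0].reshape(-1,2)
E
python3 - <<'E'
import pickle,cv2,numpy as np
from h import *
t=pickle.load(open('top.pkl','rb'));s=pickle.load(open('scene.pkl','rb'))
a=cv2.resize(t['frame'][226:270,255:305],None,fx=8,fy=8,interpolation=cv2.INTER_CUBIC)
b=cv2.resize(s['frame'][173:217,277:327],None,fx=8,fy=8,interpolation=cv2.INTER_CUBIC)
cv2.imwrite('pics/crop.png',np.clip(np.hstack([a,b]).astype(float)*1.6,0,255).astype(np.uint8))
print('corners of strip z60', plane(t,[(209,256),(219,209),(355,231),(342,279),(243,107),(366,129)],60).round(1))
# dark blob of outer knob on strip in top
g=cv2.cvtColor(t['frame'],cv2.COLOR_BGR2GRAY);m=np.zeros_like(g);m[228:264,258:300]=(g[228:264,258:300]<60)
n,l,st,c=cv2.connectedComponentsWithStats(m);print(st,c)
print(plane(t,[(279,246)],75), plane(s,[(302,195)],80))
E
```

```text
corners of strip z60 [[493.2 273.6]
 [597.2 251.5]
 [539.5 -49.4]
 [435.7 -14.8]
 [838.6 195.1]
 [776.7 -89.7]]
[[     0      0    560    420 234533]
 [   264    231     32     30    666]
 [   261    253      1      1      1]] [[279.50163516 209.39755599]
 [278.95195195 245.51051051]
 [261.         253.        ]]
[[509.70275393 119.87736703]] [[511.26414672 122.48826351]]
```

View pics/crop.png

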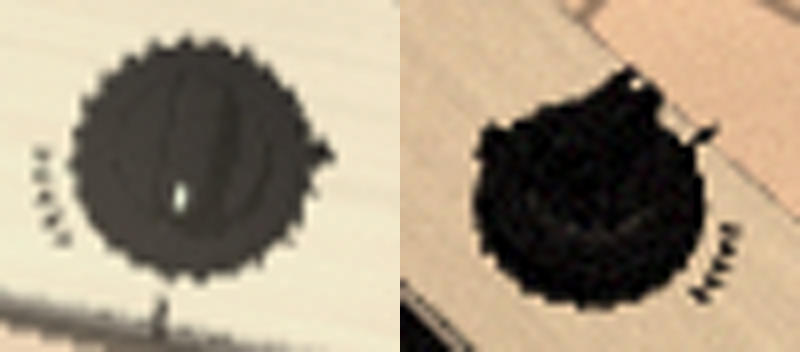

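The left crop shows the outer knob ring centred at about (192,159) in crop pixels, with its lug on the right. The pointer line is at about (180,197), towards the long off tick at (160,315), and the short simmer ticks are on the left. The inner knob is off. Next I'll fit the axis and yaw.

```bash
python3 - <<'E'
import pickle,cv2,numpy as np
from scipy.optimize import least_squares
from h import *
t=pickle.load(open('top.pkl','rb'));s=pickle.load(open('scene.pkl','rb'))
def big(d,y0,y1,x0,x1,th):
    g=cv2.cvtColor(cv2.resize(d['frame'][y0:y1,x0:x1],None,fx=8,fy=8,interpolation=cv2.INTER_CUBIC),cv2.COLOR_BGR2GRAY)
    c=max(cv2.findContours((g<th).astype(np.uint8),cv2.RETR_EXTERNAL,cv2.CHAIN_APPROX_NONE)[0],key=cv2.contourArea)[:,0]
    return (c+.5)/8-.5+[x0,y0]
ct=big(t,226,270,255,305,75)
def fit(p,r=32):
    f=least_squares(lambda c:np.hypot(*(p-c).T)-r,p.mean(0),loss='soft_l1',f_scale=.7);return f.x,np.abs(f.fun).mean()
print('top',[fit(plane(t,ct,z)) for z in(61,68,75)])
cs=big(s,173,217,277,327,50); lo=cs[cs[:,1]>195]
print('scene',[fit(plane(s,lo,z)) for z in(61,68,75)])
# hotplate yaw
g=cv2.cvtColor(t['frame'],cv2.COLOR_BGR2GRAY)
def edge(u):  # strip/hotplate boundary column-wise
    col=g[195:245,u].astype(int);return 195+np.argmax(np.diff(col))+.5
us=np.arange(228,348);P=plane(t,[(u,edge(u)) for u in us],60)
vx,vy,_,_=cv2.fitLine(P.astype(np.float32),cv2.DIST_HUBER,0,.01,.01).ravel();print('yaw',np.arctan2(-vx/np.sign(vy),abs(vy)))
c=fit(plane(t,ct,68))[0]
tick=plane(t,[((160.5)/8-.5+255,(315.5)/8-.5+226)],60)[0];w=plane(t,[((180.5)/8-.5+255,(197.5)/8-.5+226)],112)[0]
print('tick dir',np.arctan2(*(c-tick)[::-1]),'white',w, np.arctan2(*(c-w)[::-1]))
E
```

```text
top [(array([512.23036354, 120.31805863]), np.float64(0.7940783819907501)), (array([511.6473989 , 120.35672264]), np.float64(0.720465771886278)), (array([511.06250396, 120.38679226]), np.float64(0.7153777866982154))]
scene [(array([511.83552894, 119.08979843]), np.float64(0.7067953405650834)), (array([515.78163627, 121.3797538 ]), np.float64(0.6128078436260274)), (array([519.72369386, 123.67432798]), np.float64(0.5336304232089328))]
yaw -0.22464511
tick dir -0.24094325242165315 white [498.03399495 124.36307358] -0.28621427551800965
```

```bash
python3 -m creep '[0.5,35,19.5,0,0,0,0, 0.5,35,19.5,0,0,0,0, 0.5,35,19.5,0,0,0,0, 0.5,35,19.5,0,0,0,0, 0.5,35,19.5,0,0,0,0, 0.5,35,19.5,0,0,0,0, 0.5,35,19.5,0,0,0,0, 0.5,35,19.5,0,0,0,0, 0.5,35,19.5,0,0,0,0, 0.5,35,19.5,0,0,0,0, 0.5,35,19.5,0,0,0,0, 0.5,35,19.5,0,0,0,0, 0.5,0,0,30,0,0,-0.1, 0.5,0,0,30,0,0,-0.09, 0.5,0,0,20,0,0,0, 0.5,0,0,0,0,0,0, 0.5,0,0,0,0,0,0, 0.5,0,0,0,0,0,0]' 30
cat > st.py <<'E'
import numpy as np;from rig import robot;from scipy.spatial.transform import Rotation as R
s=robot.observe();M=R.from_rotvec(s['eef_rot']).as_matrix()
p=s['tool_pos'];d=np.array([511.6,120.2,0])-p;d[2]=0
print('t',s['time'],'pos',p.round(2),'yaw',np.arctan2(M[1,0],M[0,0]).round(3),'tilt',M[:2,2].round(4),'F',s['contact_force'].round(2),'M',s['ft_torque'].round(3),'w',s['grip_width'].round(1),'gf',s['grasp_force'],'q6',s['q'][5].round(3),'toaxis(tool)',(M.T@d).round(2))
E
python3 st.py
```

```text
time: 1.9
tool_pos: [512.1, 120.2, 326.2]
eef_rot: [-3.121, 0.352, -0.004]
contact_force: [0.7, 0.2, -0.8]
grip_width: 42.6
grasp_force: 0.0Traceback (most recent call last):
  File "st.py", line 4, in <module>
    print('t',s['time'],'pos',p.round(2),'yaw',np.arctan2(M[1,0],M[0,0]).round(3),'tilt',M[:2,2].round(4),'F',s['contact_force'].round(2),'M',s['ft_torque'].round(3),'w',s['grip_width'].round(1),'gf',s['grasp_force'],'q6',s['q'][5].round(3),'toaxis(tool)',(M.T@d).round(2))
                                                                                                                                                                          ^^^^^^^^^^^^^^^^^^^^^
AttributeError: 'float' object has no attribute 'round'
```

```bash
sed -i "s/\['grip_width'\].round(1)/['grip_width']/" st.py; python3 st.py; python3 -m creep '[0.6,0,0,20,0,0,0, 0.6,0,0,15,0,0,0, 0.6,0,0,10,0,0,0, 0.6,0,0,7,0,0,0, 0.6,0,0,5,0,0,0, 0.6,0,0,3,0,0,0, 0.6,0,0,0,0,0,0, 0.6,0,0,0,0,0,0, 0.6,0,0,0,0,0,0]' 30;python3 st.py; python3 - <<'E'
from rig import optics
import cv2,numpy as np
a=optics.snapshot('scene')['frame'][150:230,250:350];b=optics.snapshot('top')['frame'][200:280,230:330]
cv2.imwrite('pics/c2.png',np.clip(cv2.resize(np.hstack([a,b]),None,fx=4,fy=4,interpolation=cv2.INTER_CUBIC).astype(float)*1.8,0,255).astype(np.uint8))
E
```

```text
t 1.9 pos [512.15 120.21 326.22] yaw -0.225 tilt [0.0025 0.0008] F [ 0.69  0.15 -0.76] M [-0.063 -0.023  0.026] w 42.579655256759146 gf 0.0 q6 0.817 toaxis(tool) [-0.53  0.13 -0.  ]
time: 2.8
tool_pos: [511.9, 120.0, 265.1]
eef_rot: [-3.121, 0.352, -0.001]
contact_force: [0.2, 0.3, -0.7]
grip_width: 34.1
grasp_force: 0.0
t 2.8 pos [511.88 119.99 265.14] yaw -0.225 tilt [0.0009 0.0003] F [ 0.22  0.35 -0.68] M [-0.038  0.036 -0.069] w 34.0787879725981 gf 0.0 q6 0.818 toaxis(tool) [-0.32 -0.14 -0.  ]
```

View pics/c2.png

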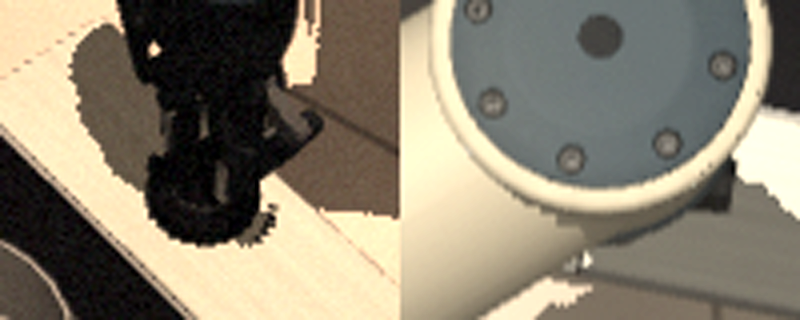

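The scene half shows the fingers straddling the knob bar at about (215,170), above the ring. The top half is blocked by the arm. I'll close gently now.

```bash
python3 -m creep '[0.75,0,0,0,0,0,0, 0.8,0,0,0,0,0,0, 0.85,0,0,0,0,0,0, 0.9,0,0,0,0,0,0, 1,0,0,0,0,0,0, 1,0,0,0,0,0,0, 1,0,0,0,0,0,0]' 30;python3 st.py
```

```text
time: 3.6
tool_pos: [511.7, 119.8, 264.9]
eef_rot: [3.121, -0.352, 0.0]
contact_force: [-1.2, -2.9, 2.6]
grip_width: 13.6
grasp_force: 29.9
t 3.6 pos [511.72 119.76 264.86] yaw -0.225 tilt [ 0.0001 -0.0004] F [-1.23 -2.89  2.64] M [-0.931  0.279 -0.034] w 13.562935095804896 gf 29.942241311073303 q6 0.818 toaxis(tool) [-0.21 -0.41 -0.  ]
```

```bash
python3 -m creep '[1,0,0,1,0,0,0, 1,0,0,1,0,0,0, 1,0,0,1,0,0,0, 1,0,0,0,0,0,0, 1,0,0,0,0,0,0]';python3 st.py; python3 -m creep '[1,0,0,1,0,0,0, 1,0,0,1,0,0,0, 1,0,0,0.5,0,0,0, 1,0,0,0,0,0,0, 1,0,0,0,0,0,0]';python3 st.py
```

```text
time: 4.1
tool_pos: [511.7, 119.8, 261.9]
eef_rot: [3.121, -0.352, 0.0]
contact_force: [-1.9, -3.5, 5.4]
grip_width: 13.2
grasp_force: 30.3
t 4.1 pos [511.73 119.79 261.87] yaw -0.225 tilt [ 0.0001 -0.0004] F [-1.88 -3.47  5.4 ] M [-1.271  0.624  0.022] w 13.161623572884732 gf 30.272929072380066 q6 0.818 toaxis(tool) [-0.22 -0.37 -0.  ]
time: 4.6
tool_pos: [511.7, 119.8, 259.6]
eef_rot: [3.121, -0.352, 0.0]
contact_force: [-2.4, -3.9, 6.5]
grip_width: 13.5
grasp_force: 30.5
t 4.6 pos [511.71 119.79 259.62] yaw -0.225 tilt [ 0.0002 -0.0005] F [-2.43 -3.85  6.53] M [-1.282  0.842 -0.041] w 13.540857794047366 gf 30.4856014251709 q6 0.818 toaxis(tool) [-0.19 -0.37 -0.  ]
```

```bash
python3 -m creep '[1,0,0,0.7,0,0,0, 1,0,0,0,0,0,0, 1,0,0,0,0,0,0]';python3 st.py; python3 -m creep '[1,0,0,0,0,0,0.03, 1,0,0,0,0,0,0.03, 1,0,0,0,0,0,0]';python3 st.py
```

```text
time: 4.9
tool_pos: [511.7, 119.8, 259.0]
eef_rot: [3.121, -0.352, 0.001]
contact_force: [-2.2, -4.9, 7.6]
grip_width: 13.4
grasp_force: 30.6
t 4.9 pos [511.73 119.79 259.01] yaw -0.225 tilt [ 0.0004 -0.0004] F [-2.17 -4.88  7.61] M [-1.291  0.947 -0.051] w 13.417009755055133 gf 30.595088303089142 q6 0.818 toaxis(tool) [-0.22 -0.38 -0.  ]
time: 5.2
tool_pos: [511.7, 119.8, 259.0]
eef_rot: [3.109, -0.447, 0.001]
contact_force: [-3.2, -3.4, 7.7]
grip_width: 13.5
grasp_force: 30.6
t 5.2 pos [511.69 119.8  259.02] yaw -0.285 tilt [ 0.0004 -0.0004] F [-3.25 -3.4   7.69] M [-1.262  0.925 -0.036] w 13.535421587939286 gf 30.608926713466644 q6 0.757 toaxis(tool) [-0.2  -0.36 -0.  ]
```

```bash
python3 -m creep '[1,0,0,0,0,0,0.06, 1,0,0,0,0,0,0.06, 1,0,0,0,0,0,0.06, 1,0,0,0,0,0,0.06, 1,0,0,0,0,0,0.06, 1,0,0,0,0,0,0]';python3 st.py; python3 -m creep '[1,0,0,0,0,0,0.06, 1,0,0,0,0,0,0.06, 1,0,0,0,0,0,0.06, 1,0,0,0,0,0,0.06, 1,0,0,0,0,0,0.06, 1,0,0,0,0,0,0.06, 1,0,0,0,0,0,0.06, 1,0,0,0,0,0,0, 1,0,0,0,0,0,0]';python3 st.py
```

```text
time: 5.8
tool_pos: [511.7, 119.7, 259.0]
eef_rot: [3.007, -0.908, 0.001]
contact_force: [-2.6, -3.5, 8.1]
grip_width: 13.4
grasp_force: 30.6
t 5.8 pos [511.71 119.71 259.01] yaw -0.586 tilt [ 0.0003 -0.0006] F [-2.64 -3.52  8.13] M [-1.423  0.888 -0.005] w 13.409642797058796 gf 30.613647401332855 q6 0.456 toaxis(tool) [-0.36 -0.35 -0.  ]
time: 6.7
tool_pos: [511.6, 119.6, 259.0]
eef_rot: [2.753, -1.512, 0.001]
contact_force: [-2.6, -4.5, 7.8]
grip_width: 13.3
grasp_force: 30.6
t 6.7 pos [511.64 119.65 258.98] yaw -1.005 tilt [ 0.     -0.0008] F [-2.61 -4.5   7.77] M [-1.517e+00  9.390e-01 -1.000e-03] w 13.296395057744983 gf 30.611296892166138 q6 0.037 toaxis(tool) [-0.49 -0.26 -0.  ]
```

```bash
python3 -m creep '[1,0,0,-1,0,0,0, 1,0,0,-0.5,0,0,0, 1,0,0,0,0,0,0]';python3 st.py; python3 -m creep '[1,0,0,-0.4,0,0,0, 1,0,0,-0.4,0,0,0, 1,0,0,0,0,0,0]';python3 st.py
```

```text
time: 7.0
tool_pos: [511.7, 119.6, 260.4]
eef_rot: [2.753, -1.512, 0.001]
contact_force: [-2.1, -4.4, 5.9]
grip_width: 13.1
grasp_force: 30.5
t 7.0 pos [511.66 119.63 260.4 ] yaw -1.005 tilt [ 0.     -0.0008] F [-2.12 -4.41  5.88] M [-1.505  0.724  0.005] w 13.099647220544393 gf 30.46128898859024 q6 0.038 toaxis(tool) [-0.51 -0.25 -0.  ]
time: 7.3
tool_pos: [511.7, 119.6, 260.8]
eef_rot: [2.753, -1.512, 0.0]
contact_force: [-2.1, -5.7, 5.6]
grip_width: 13.3
grasp_force: 30.2
t 7.3 pos [511.67 119.65 260.84] yaw -1.005 tilt [-0.0002 -0.0008] F [-2.05 -5.67  5.59] M [-1.704e+00  5.850e-01  1.000e-03] w 13.268349741818085 gf 30.224993526935577 q6 0.038 toaxis(tool) [-0.51 -0.23 -0.  ]
```

```bash
python3 -m creep '[1,0,0,0,0,0,0, 1,0,0,0,0,0,0]';python3 st.py; python3 -m creep '[1,0,0,-0.5,0,0,0, 1,0,0,0,0,0,0, 1,0,0,0,0,0,0]';python3 st.py
```

```text
time: 7.5
tool_pos: [511.7, 119.7, 260.9]
eef_rot: [2.753, -1.512, 0.0]
contact_force: [-1.5, -4.6, 5.5]
grip_width: 13.5
grasp_force: 30.2
t 7.5 pos [511.68 119.67 260.86] yaw -1.005 tilt [-0.0002 -0.0008] F [-1.5  -4.62  5.53] M [-1.721  0.561  0.002] w 13.498523418635692 gf 30.224415063858032 q6 0.038 toaxis(tool) [-0.49 -0.22 -0.  ]
time: 7.8
tool_pos: [511.7, 119.6, 261.0]
eef_rot: [2.753, -1.512, 0.0]
contact_force: [0.5, -4.9, 3.0]
grip_width: 13.4
grasp_force: 29.8
t 7.8 pos [511.71 119.64 260.99] yaw -1.005 tilt [-0.0004 -0.0008] F [ 0.46 -4.92  2.97] M [-1.853  0.106 -0.024] w 13.435489462667542 gf 29.838189482688904 q6 0.038 toaxis(tool) [-0.53 -0.21 -0.  ]
```

```bash
for i in 1; do python3 -m creep '[1,0,0,1.7,0,0,0, 1,0,0,0.5,0,0,0, 1,0,0,0,0,0,0.06, 1,0,0,0,0,0,0, 1,0,0,-1.2,0,0,0, 1,0,0,-1,0,0,0, 1,0,0,0,0,0,0, 1,0,0,0,0,0,0]'; python3 st.py; python3 -m creep '[1,0,0,1.7,0,0,0, 1,0,0,0.5,0,0,0, 1,0,0,0,0,0,0.06, 1,0,0,0,0,0,0, 1,0,0,-1.2,0,0,0, 1,0,0,-1,0,0,0, 1,0,0,0,0,0,0, 1,0,0,0,0,0,0]';python3 st.py; done
```

```text
time: 8.6
tool_pos: [511.7, 119.6, 261.0]
eef_rot: [2.706, -1.594, -0.0]
contact_force: [1.1, -5.4, 2.5]
grip_width: 13.2
grasp_force: 29.9
t 8.6 pos [511.68 119.63 260.97] yaw -1.065 tilt [-0.0005 -0.0008] F [ 1.1  -5.44  2.48] M [-1.903  0.031  0.002] w 13.174638959063735 gf 29.889502823352814 q6 -0.022 toaxis(tool) [-0.54 -0.2  -0.  ]
time: 9.4
tool_pos: [511.7, 119.6, 261.0]
eef_rot: [2.657, -1.675, -0.0]
contact_force: [-0.3, -5.4, 3.0]
grip_width: 13.4
grasp_force: 29.9
t 9.4 pos [511.67 119.64 260.98] yaw -1.125 tilt [-0.0005 -0.0008] F [-0.34 -5.39  3.03] M [-1.9    0.072 -0.018] w 13.424699004129684 gf 29.896928071975708 q6 -0.082 toaxis(tool) [-0.54 -0.18 -0.  ]
```

```bash
python3 -m creep '[1,0,0,1.7,0,0,0, 1,0,0,0.5,0,0,0, 1,0,0,0,0,0,0.06, 1,0,0,0,0,0,0, 1,0,0,-1.2,0,0,0, 1,0,0,-1,0,0,0, 1,0,0,0,0,0,0, 1,0,0,0,0,0,0]'; python3 st.py
```

```text
time: 10.2
tool_pos: [511.7, 119.6, 261.0]
eef_rot: [2.605, -1.754, 0.0]
contact_force: [-0.0, -5.1, 2.2]
grip_width: 13.4
grasp_force: 29.9
t 10.2 pos [511.66 119.62 260.97] yaw -1.185 tilt [-0.0006 -0.0009] F [-0.03 -5.12  2.21] M [-1.837  0.061 -0.021] w 13.367309229564615 gf 29.90517944097519 q6 -0.142 toaxis(tool) [-0.56 -0.17 -0.  ]
```

```bash
python3 st.py | grep -q "261.[0-1]\| 260.9" && python3 -m creep '[1,0,0,1.7,0,0,0, 1,0,0,0.5,0,0,0, 1,0,0,0,0,0,0.06, 1,0,0,0,0,0,0, 1,0,0,-1.2,0,0,0, 1,0,0,-1,0,0,0, 1,0,0,0,0,0,0, 1,0,0,0,0,0,0]'; python3 st.py
```

```text
time: 11.0
tool_pos: [511.7, 119.6, 261.0]
eef_rot: [2.552, -1.831, 0.0]
contact_force: [-0.3, -5.2, 3.4]
grip_width: 13.5
grasp_force: 29.9
t 11.0 pos [511.65 119.63 261.  ] yaw -1.245 tilt [-0.0005 -0.0009] F [-0.25 -5.23  3.44] M [-1.897  0.12   0.003] w 13.524276601512796 gf 29.90207612514496 q6 -0.202 toaxis(tool) [-0.55 -0.13 -0.  ]
```

```bash
python3 st.py | grep -q "261.[0-1]\| 260.9" && python3 -m creep '[1,0,0,1.7,0,0,0, 1,0,0,0.5,0,0,0, 1,0,0,0,0,0,0.06, 1,0,0,0,0,0,0, 1,0,0,-1.2,0,0,0, 1,0,0,-1,0,0,0, 1,0,0,0,0,0,0, 1,0,0,0,0,0,0]'; python3 st.py
```

```text
t 11.0 pos [511.65 119.63 261.  ] yaw -1.245 tilt [-0.0005 -0.0009] F [-0.25 -5.23  3.44] M [-1.897  0.12   0.003] w 13.524276601512796 gf 29.90207612514496 q6 -0.202 toaxis(tool) [-0.55 -0.13 -0.  ]
```

```bash
python3 -m creep '[1,0,0,1.7,0,0,0, 1,0,0,0.5,0,0,0, 1,0,0,0,0,0,0.06, 1,0,0,0,0,0,0, 1,0,0,-1.2,0,0,0, 1,0,0,-1,0,0,0, 1,0,0,0,0,0,0, 1,0,0,0,0,0,0]'; python3 st.py
```

```text
time: 11.8
tool_pos: [511.6, 119.6, 261.0]
eef_rot: [2.496, -1.907, 0.0]
contact_force: [-0.9, -5.2, 2.2]
grip_width: 13.1
grasp_force: 29.9
t 11.8 pos [511.63 119.63 261.05] yaw -1.305 tilt [-0.0006 -0.0009] F [-0.85 -5.22  2.21] M [-1.9    0.208 -0.008] w 13.057107604591216 gf 29.913590848445892 q6 -0.262 toaxis(tool) [-0.56 -0.12 -0.  ]
```

```bash
python3 st.py | grep -q "261\.[ 01]\| 260.9" && python3 -m creep '[1,0,0,1.7,0,0,0, 1,0,0,0.5,0,0,0, 1,0,0,0,0,0,0.06, 1,0,0,0,0,0,0, 1,0,0,-1.2,0,0,0, 1,0,0,-1,0,0,0, 1,0,0,0,0,0,0, 1,0,0,0,0,0,0]'; python3 st.py
```

```text
time: 12.6
tool_pos: [511.6, 119.6, 261.2]
eef_rot: [2.437, -1.981, 0.0]
contact_force: [-0.6, -6.0, 4.3]
grip_width: 13.6
grasp_force: 30.1
t 12.6 pos [511.63 119.61 261.24] yaw -1.365 tilt [-0.0004 -0.0009] F [-0.64 -5.99  4.31] M [-1.931  0.373 -0.027] w 13.598205185647899 gf 30.118315815925598 q6 -0.322 toaxis(tool) [-0.59 -0.09 -0.  ]
```

```bash
python3 st.py | grep -q "261\.[ 01]\| 260.9" && python3 -m creep '[1,0,0,1.7,0,0,0, 1,0,0,0.5,0,0,0, 1,0,0,0,0,0,0.06, 1,0,0,0,0,0,0, 1,0,0,-1.2,0,0,0, 1,0,0,-1,0,0,0, 1,0,0,0,0,0,0, 1,0,0,0,0,0,0]'; python3 st.py
```

```text
t 12.6 pos [511.63 119.61 261.24] yaw -1.365 tilt [-0.0004 -0.0009] F [-0.64 -5.99  4.31] M [-1.931  0.373 -0.027] w 13.598205185647899 gf 30.118315815925598 q6 -0.322 toaxis(tool) [-0.59 -0.09 -0.  ]
```

```bash
python3 -m creep '[1,0,0,-0.5,0,0,0, 1,0,0,-0.3,0,0,0, 1,0,0,0,0,0,0, 1,0,0,0,0,0,0, 1,0,0,0,0,0,0]'; python3 st.py
```

```text
time: 13.1
tool_pos: [511.6, 119.6, 261.7]
eef_rot: [2.437, -1.981, 0.0]
contact_force: [0.1, -4.8, 2.7]
grip_width: 13.6
grasp_force: 29.9
t 13.1 pos [511.63 119.61 261.72] yaw -1.365 tilt [-0.0007 -0.0009] F [ 0.1  -4.84  2.71] M [-1.863  0.146 -0.039] w 13.62825636827794 gf 29.865572154521942 q6 -0.322 toaxis(tool) [-0.59 -0.09 -0.  ]
```

```bash
python3 -m creep '[1,0,0,-0.5,0,0,0, 1,0,0,-0.5,0,0,0, 1,0,0,0,0,0,0, 1,0,0,0,0,0,0]'; python3 st.py
```

```text
time: 13.5
tool_pos: [511.6, 119.6, 263.1]
eef_rot: [2.437, -1.981, 0.0]
contact_force: [-1.4, -5.3, 5.2]
grip_width: 13.4
grasp_force: 30.2
t 13.5 pos [511.62 119.62 263.05] yaw -1.365 tilt [-0.0005 -0.0009] F [-1.42 -5.27  5.19] M [-1.999  0.548 -0.069] w 13.397555800800028 gf 30.208999514579773 q6 -0.323 toaxis(tool) [-0.58 -0.1  -0.  ]
```

```bash
python3 -m creep '[1,0,0,-0.5,0,0,0, 1,0,0,-0.5,0,0,0, 1,0,0,0,0,0,0, 1,0,0,0,0,0,0]'; python3 st.py;python3 -m creep '[1,0,0,-0.5,0,0,0, 1,0,0,-0.3,0,0,0, 1,0,0,0,0,0,0, 1,0,0,0,0,0,0]'; python3 st.py
```

```text
time: 13.9
tool_pos: [511.7, 119.6, 263.7]
eef_rot: [2.437, -1.981, 0.0]
contact_force: [0.3, -4.8, 2.3]
grip_width: 13.3
grasp_force: 29.9
t 13.9 pos [511.66 119.62 263.72] yaw -1.365 tilt [-0.0007 -0.0008] F [ 0.28 -4.75  2.29] M [-1.922  0.055 -0.115] w 13.323751026475147 gf 29.867332577705383 q6 -0.323 toaxis(tool) [-0.58 -0.06 -0.  ]
time: 14.3
tool_pos: [511.6, 119.6, 264.7]
eef_rot: [2.437, -1.981, 0.0]
contact_force: [0.2, -5.8, 2.4]
grip_width: 13.7
grasp_force: 29.8
t 14.3 pos [511.63 119.64 264.68] yaw -1.365 tilt [-0.0006 -0.0008] F [ 0.19 -5.81  2.45] M [-2.105  0.239 -0.125] w 13.65402291267492 gf 29.821423888206482 q6 -0.323 toaxis(tool) [-0.56 -0.08 -0.  ]
```

```bash
python3 -m creep '[1,0,0,0,0,0,0.02, 1,0,0,0,0,0,0, 1,0,0,0,0,0,0]'; python3 st.py;python3 -m creep '[1,0,0,-0.3,0,0,0.01, 1,0,0,0,0,0,0, 1,0,0,0,0,0,0]'; python3 st.py
```

```text
time: 14.6
tool_pos: [511.6, 119.6, 264.6]
eef_rot: [2.417, -2.005, 0.0]
contact_force: [-1.8, -5.0, 2.5]
grip_width: 13.7
grasp_force: 30.0
t 14.6 pos [511.62 119.63 264.65] yaw -1.385 tilt [-0.0007 -0.0009] F [-1.83 -4.97  2.54] M [-1.927  0.212 -0.097] w 13.688553905429927 gf 29.950702786445618 q6 -0.343 toaxis(tool) [-0.56 -0.09 -0.  ]
time: 14.9
tool_pos: [511.6, 119.6, 264.9]
eef_rot: [2.407, -2.017, 0.0]
contact_force: [-0.6, -5.3, 2.8]
grip_width: 13.7
grasp_force: 29.9
t 14.9 pos [511.62 119.63 264.89] yaw -1.395 tilt [-0.0007 -0.0009] F [-0.64 -5.25  2.84] M [-1.935  0.139 -0.006] w 13.66747397623237 gf 29.88172084093094 q6 -0.352 toaxis(tool) [-0.56 -0.08 -0.  ]
```

```bash
python3 -m creep '[1,0,0,-0.5,0,0,0, 1,0,0,-0.3,0,0,0, 1,0,0,0,0,0,0, 1,0,0,0,0,0,0]'; python3 st.py;python3 -m creep '[1,0,0,0.4,0,0,0, 1,0,0,0,0,0,0.03, 1,0,0,0,0,0,0, 1,0,0,0,0,0,0]'; python3 st.py
```

```text
time: 15.3
tool_pos: [511.7, 119.6, 264.9]
eef_rot: [2.407, -2.017, -0.0]
contact_force: [1.5, -5.2, -2.7]
grip_width: 13.4
grasp_force: 29.4
t 15.3 pos [511.67 119.64 264.94] yaw -1.395 tilt [-0.0012 -0.0009] F [ 1.54 -5.18 -2.67] M [-1.974 -0.703 -0.014] w 13.372113984486013 gf 29.39155787229538 q6 -0.352 toaxis(tool) [-0.56 -0.03 -0.  ]
time: 15.7
tool_pos: [511.6, 119.6, 264.9]
eef_rot: [2.376, -2.053, -0.0]
contact_force: [0.3, -6.0, 1.2]
grip_width: 13.0
grasp_force: 29.8
t 15.7 pos [511.63 119.64 264.92] yaw -1.425 tilt [-0.0009 -0.0009] F [ 0.3  -6.01  1.24] M [-1.942 -0.285  0.043] w 13.024780126406018 gf 29.79510873556137 q6 -0.382 toaxis(tool) [-0.56 -0.05 -0.  ]
```

```bash
python3 -m creep '[0.9,0,0,0,0,0,-0.01, 0.8,0,0,0,0,0,0, 0.7,0,0,0,0,0,0, 0.6,0,0,0,0,0,0, 0.6,0,0,0,0,0,0, 0.6,0,0,0,0,0,0]'; python3 st.py; python3 -m creep '[0.6,0,0,-5,0,0,0, 0.6,0,0,-10,0,0,0, 0.6,0,0,-20,0,0,0, 0.6,0,0,-30,0,0,0, 0.6,0,0,-40,0,0,0, 0.6,0,0,-40,0,0,0, 0.6,0,40,0,0,0,0, 0.6,0,40,0,0,0,0, 0.6,0,40,0,0,0,0, 0.6,0,40,0,0,0,0, 0.6,0,40,0,0,0,0, 0.6,0,40,0,0,0,0, 0.6,0,0,0,0,0,0, 0.6,0,0,0,0,0,0]'; python3 - <<'E'
from rig import optics
import cv2,numpy as np
a=optics.snapshot('scene')['frame'];b=optics.snapshot('top')['frame']
cv2.imwrite('pics/top3.png',b)
f=lambda i:cv2.resize(i,None,fx=8,fy=8,interpolation=cv2.INTER_CUBIC)
cv2.imwrite('pics/c3.png',np.clip(np.hstack([f(b[226:270,255:305]),f(a[173:217,277:327])]).astype(float)*1.6,0,255).astype(np.uint8))
E
```

```text
time: 16.3
tool_pos: [511.7, 120.2, 265.6]
eef_rot: [-2.388, 2.041, 0.0]
contact_force: [0.3, 0.8, 0.4]
grip_width: 34.0
grasp_force: 0.0
t 16.3 pos [511.72 120.16 265.59] yaw -1.415 tilt [0.0002 0.0004] F [0.27 0.81 0.44] M [-0.001 -0.016  0.025] w 34.027600308338194 gf 0.0 q6 -0.372 toaxis(tool) [-0.06  0.11 -0.  ]
time: 17.7
tool_pos: [273.9, 82.3, 411.8]
eef_rot: [-2.387, 2.037, -0.0]
contact_force: [0.4, 1.0, -0.1]
grip_width: 34.3
grasp_force: 0.0
```

View pics/c3.png

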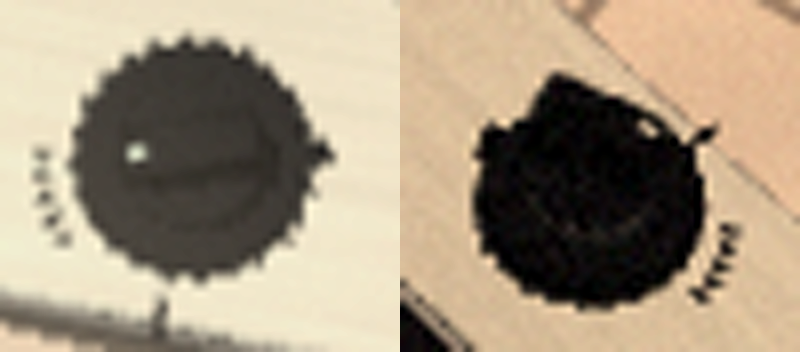

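View pics/top3.png

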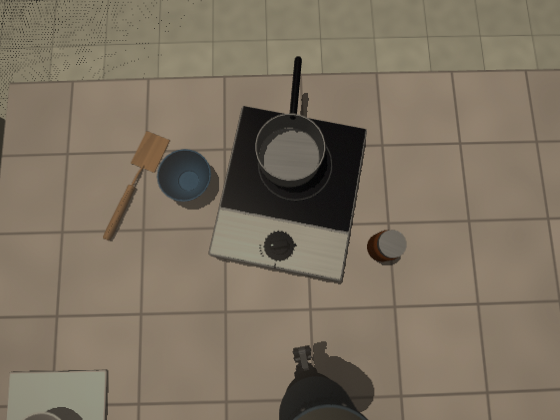

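The pointer, now at about (136,152), points at the short simmer ticks. The outer lug is still at (322,153), and nothing else has moved. The arm is clear, so I'm handing in.

```bash
python3 -c "
from rig import robot
print(robot.finish_job())"
```

```text
the job is handed in; nothing more can be done
None
```

The inner knob is at the simmer stop, about 1.19 rad clockwise from off, sprung fully back up and let go. The outer knob, pan, bowl, jar and spatula show no movement in the final pictures, and I handed the job in after about 18 s of robot time.

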